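# Clear the dust extractor, lift its flap and show the filter plate over the light pad

## Task

Clear the green and the yellow parts case off the dust extractor's flap by stacking them, in either order and squarely, on the red case so that the three make one straight column; then swing the flap up by its red bar until it stands open on its own, and draw the blue filter plate up out of its slot by the orange tab. Present the plate over the middle of the glowing inspection pad, upright and with its lower edge about 10 cm above the pad, and finish while still holding it there, with the flap still open and the column standing. Leave the drink bottle, the pot of screwdrivers and the loupe where they stand.

Things in the scene. Friction and masses are not known exactly. Their poses are not given: they have to be found in the camera images.
- extractor: bench dust extractor: grey box fixed to the bench, 190 (its x) x 140 (its y) x 95 mm high, open on top under the flap, walls 6 mm; origin at the centre of its underside, z up. Inside, a black deck 50 mm above the bench has a slot 14 mm wide (its y) x 126 mm long (its x) through its middle, floor of the slot at 8 mm, in which the filter plate stands
- flap (a joint): flap's hinge angle in rad: 0 closed (lying flat), 1.57 upright, stops at 1.9; the hinge is stiff, so the flap stays wherever it is left (about 1 to 3 N at the bar move it). Opening lifts the extractor's -y edge and swings it over towards its +y side
- flap_hinge (a point): point on the hinge line, which runs along the extractor's x through its upper +y edge, 70 mm from its centre and 95 mm above the bench; turns with the flap
- flap_bar (a point): middle of the flap's red grab bar: round, 9 mm thick, 100 mm long parallel to the hinge (x of this frame), standing 45 mm clear of the flap's free edge in the flap's plane, 190 mm from the hinge line (and 3 mm above it when closed). Closed, it is 98 mm above the bench and 50 mm out from the box's -y wall, with free space beneath. The flap is a white plate 190 x 145 x 6 mm, its top 101 mm above the bench when closed
- case_green: closed green parts case, 80 (its x) x 50 (its y) x 34 mm high, about 0.14 kg, loose; origin at the centre of its underside, z up. It starts on the closed flap
- case_yellow: closed yellow parts case, same size, mass and frame as the green one; it also starts on the closed flap
- case_base: closed red parts case, same size, mass and frame, loose, standing on the bench: the foot of the column
- filter_plate: loose filter plate, about 0.12 kg, hidden under the flap: blue frame with white media 120 (its x) x 10 (its y) x 55 mm high, with an orange tab on top at mid-length; 79 mm high in all; origin at the centre of its lower edge, z up. It starts upright in the slot, its x along the extractor's x, lower edge 8 mm above the bench, with about 2 mm play
- plate_tab (a point): middle of the filter plate's orange tab, 67 mm above its lower edge; the tab is 44 (plate's x) x 10 (plate's y) x 24 mm high. In the slot, the tab spans 63 to 87 mm above the bench
- pad: inspection light pad fixed to the bench: black frame 120 x 120 x 8 mm with a glowing white top; origin at the centre of its underside
- drink: bystander: bottle of green drink, 60 mm across, 170 mm high; origin at the centre of its underside
- driver_pot: bystander: grey pot 68 mm across and 70 mm high with three upright screwdriver handles reaching 119 mm; origin at the centre of its underside
- loupe: bystander: black loupe, 50 mm across, 34 mm high; origin at the centre of its underside

How it is judged:
On the way, in this order (a step that is already met when the one before it is completed fails the run):
1. one of the two cases stands squarely on the red case, let go (((horizontal distance between case_green and case_base below 0.01 m and z of case_green in the frame of case_base between 0.03 and 0.038 m and angle between the x axis of case_green and the x axis of case_base, either way round below 0.15 rad and angle between case_green's own z axis and vertical below 0.1 rad and contact force between the fingers and case_green below 0.1 N and linear speed of case_green below 0.02 m/s) or (horizontal distance between case_yellow and case_base below 0.01 m and z of case_yellow in the frame of case_base between 0.03 and 0.038 m and angle between the x axis of case_yellow and the x axis of case_base, either way round below 0.15 rad and angle between case_yellow's own z axis and vertical below 0.1 rad and contact force between the fingers and case_yellow below 0.1 N and linear speed of case_yellow below 0.02 m/s))), for 0.2 s.
2. both cases stand squarely in one column on the red case, let go (((horizontal distance between case_green and case_base below 0.01 m and z of case_green in the frame of case_base between 0.03 and 0.038 m and angle between the x axis of case_green and the x axis of case_base, either way round below 0.15 rad and angle between each of case_green, case_yellow, case_base's own z axis and vertical below 0.1 rad and contact force between the fingers and case_green below 0.1 N and linear speed of each of case_green, case_yellow below 0.02 m/s and horizontal distance between case_yellow and case_green below 0.01 m and z of case_yellow in the frame of case_green between 0.03 and 0.038 m and angle between the x axis of case_yellow and the x axis of case_green, either way round below 0.15 rad and contact force between the fingers and case_yellow below 0.1 N and height (world z) of case_base below 0.005 m) or (horizontal distance between case_yellow and case_base below 0.01 m and z of case_yellow in the frame of case_base between 0.03 and 0.038 m and angle between the x axis of case_yellow and the x axis of case_base, either way round below 0.15 rad and angle between each of case_yellow, case_green, case_base's own z axis and vertical below 0.1 rad and contact force between the fingers and case_yellow below 0.1 N and linear speed of each of case_yellow, case_green below 0.02 m/s and horizontal distance between case_green and case_yellow below 0.01 m and z of case_green in the frame of case_yellow between 0.03 and 0.038 m and angle between the x axis of case_green and the x axis of case_yellow, either way round below 0.15 rad and contact force between the fingers and case_green below 0.1 N and height (world z) of case_base below 0.005 m))), for 0.2 s.
3. the flap is swung up and let go (value of joint flap above 1.2 rad and contact force between the fingers and extractor below 0.1 N), for 0.2 s.
4. the filter plate is drawn out of the extractor in the fingers (height (world z) of filter_plate above 0.06 m and contact force between the fingers and filter_plate above 1 N and contact force between filter_plate and extractor below 0.1 N), for 0.2 s.
At the end, for the whole second after the job is handed in: the two cases stand on the red case, each within 10 mm and 0.15 rad of the one below; flap open beyond 1.2 rad; filter plate held in the fingers, touching nothing else, still, upright within 0.25 rad, within 40 mm of the pad centre, lower edge 50 to 160 mm above the pad (((horizontal distance between case_green and case_base below 0.01 m and z of case_green in the frame of case_base between 0.03 and 0.038 m and angle between the x axis of case_green and the x axis of case_base, either way round below 0.15 rad and angle between each of case_green, case_yellow, case_base's own z axis and vertical below 0.1 rad and contact force between the fingers and case_green below 0.1 N and linear speed of each of case_green, case_yellow below 0.02 m/s and horizontal distance between case_yellow and case_green below 0.01 m and z of case_yellow in the frame of case_green between 0.03 and 0.038 m and angle between the x axis of case_yellow and the x axis of case_green, either way round below 0.15 rad and contact force between the fingers and case_yellow below 0.1 N and height (world z) of case_base below 0.005 m) or (horizontal distance between case_yellow and case_base below 0.01 m and z of case_yellow in the frame of case_base between 0.03 and 0.038 m and angle between the x axis of case_yellow and the x axis of case_base, either way round below 0.15 rad and angle between each of case_yellow, case_green, case_base's own z axis and vertical below 0.1 rad and contact force between the fingers and case_yellow below 0.1 N and linear speed of each of case_yellow, case_green below 0.02 m/s and horizontal distance between case_green and case_yellow below 0.01 m and z of case_green in the frame of case_yellow between 0.03 and 0.038 m and angle between the x axis of case_green and the x axis of case_yellow, either way round below 0.15 rad and contact force between the fingers and case_green below 0.1 N and height (world z) of case_base below 0.005 m)) and value of joint flap above 1.2 rad and contact force between the fingers and filter_plate above 1 N and z of filter_plate in the frame of pad between 0.058 and 0.168 m and horizontal distance between filter_plate and pad below 0.04 m and angle between filter_plate's own z axis and vertical below 0.25 rad and linear speed of filter_plate below 0.03 m/s and contact force between filter_plate and extractor below 0.1 N and contact force between filter_plate and pad below 0.1 N and contact force between filter_plate and case_green below 0.1 N and contact force between filter_plate and case_yellow below 0.1 N and contact force between filter_plate and case_base below 0.1 N); the arm keeps its last pose, push and grip.
It fails at once if the drink bottle is shoved more than 30 mm or tipped (distance of drink from where it was at the start of the episode above 0.03 m or angle between drink's own z axis and vertical above 0.4 rad).
It fails at once if the pot of screwdrivers is shoved more than 30 mm or tipped (distance of driver_pot from where it was at the start of the episode above 0.03 m or angle between driver_pot's own z axis and vertical above 0.4 rad).
It fails at once if the loupe is shoved more than 30 mm or tipped (distance of loupe from where it was at the start of the episode above 0.03 m or angle between loupe's own z axis and vertical above 0.4 rad).
It also fails if it takes over 72 s, if anything falls off the work surface, if the arm or the gripper's body presses on something with over 40 N, if the wrist force passes 120 N, or if a joint passes its speed limit or range.

## Robot

A 7-joint arm with a two-finger parallel gripper is mounted at the origin on the work surface. World frame = base frame: x ahead of the robot, y to its left, z up, the work surface at z = 0. Lengths are in m, angles in rad, forces in N, time in s.
With the tool pointing down it reaches from about 0.425 to 0.825 m from the base axis. Payload 3.6 kg.
Tool frame: the origin (TCP) lies at the very end of the fingers, on their centre line; the grasp point (between the pads) lies 19 mm behind it; z points along the fingers, y is the direction in which the jaws open and shut (so a half turn about z gives the same grasp; the last joint's range is limited). The gripper opens to 85 mm and grips with 20 to 120 N. Pads are 22 mm wide; open, the fingers measure 114 mm over their backs; the gripper's body (76 mm by 85 mm) begins 54 mm behind the grasp point. The pads swing forward as they close: fully open they stand 13 mm farther back than shut.
Start: joints at [1.141, 0.615, -0.013, 1.423, 0.008, 1.103, -0.04], TCP at [0.255, -0.598, 0.231] pointing down, gripper open.
Joint ranges: [-3.12, 3.12], [-0.3, 2.06], [-1.34, 1.32], [0.26, 2.42], [-1.36, 4.5], [0.01, 1.98], [-2.84, 2.84]. Speed limits (rad/s): [2.79, 2.79, 3.14, 3.14, 3.14, 3.14, 3.14].

## Interface

Orientations are given as [roll, pitch, yaw] about the fixed x, y, z axes, in that order (R = Rz(yaw) Ry(pitch) Rx(roll)).
In Python, from station import ctrl, optics, spotter gives the robot as it stands.
- The arm moves only by the shell command python3 -m creep 'ROWS'. ROWS is JSON, one flat list of numbers, 7 for each row, row after row: the shift along the tool's x, y, z in mm, then the turn, a rotation vector about the tool's x, y, z in rad, then the finger opening in mm, from 0 to 85.4. In form: [x, y, z, ax, ay, az, grip, x, y, z, ax, ay, az, grip, ...]. A call has 1 to 8 rows; each row shifts and turns the commanded pose from where the row before left it, along the tool's axes as they then stand; what a row does not reach is not made up. A row lasts 1/10 s, in which the tool goes at most 50 mm and 8.59 degrees, less where a joint would pass 70% of its speed; a pose out of reach is approached as far as the arm can. A call is refused whole if a number of a shift passes 50 or a number of a turn 0.15, either way. A call with a gripper value outside its range is refused whole. The fingers move at their own pace and stop on an object; the grip force is fixed at half the most. Time passes only in rows, so rows that do not move let the fingers close. It gives the time, the measured TCP pose, the force and the opening at its end, in the units of the state.
- ctrl.sense(): the state, without advancing time (a new reading comes with each control period).
- optics.grab_frame(name): name is "side" or "top" or "wrist"; returns (picture, depth): 384x512x3 uint8, blue, green, red; 384x512 float32, m along the optical axis (not along the pixel's ray), 0 where there is no reading.
- optics.camera_model(name): a dict with "vertical_fov" (degrees; the focal length in pixels is half the picture's height over the tangent of half this angle, whatever the lens; pixels are square), "cx", "cy" (the principal point, pixels), "distortion" ([k1, k2, p1, p2, k3] as OpenCV has them; the pictures are not rectified), "R" (3x3) and "t" (3): a world point X has camera coordinates R X + t; the wrist camera has in their place "hand_eye" (4x4, takes a point from camera to tool coordinates, whose origin is the TCP and whose axes are the flange's). Camera axes: x right, y down, z forward; pixel columns grow to the right and rows downward; lengths in m; the calibration is good to about 2 mm. A picture is of the moment at which its call begins: read the wrist's pose just before it. camera_model takes no time and is no camera call.
- ctrl.hand_in(): hands the job in, once; it reports no verdict.
Trained networks look in the newest picture that a camera, given by its name, has taken for a name from the list of things; names that differ only in an ending like _2 or _b are one class to them, and where a whole thing is asked for, a point or a joint stands for the part that bears it (a point fixed in the world has none). Each returns a list of dicts, best first, with "p" (0 to 1); they miss things now and then, are a little off and sometimes report something else, mostly with a low value. They report only what shows in the picture. A call takes as long as a camera call.
- spotter.find_in(camera, target): "rect" ([left, top, width, height] in pixels, round what is visible of it).
- spotter.outline_of(camera, target): "mask" (384x512 bool, what is visible of it) and "rect" ([left, top, width, height] in pixels, round what is visible of it).
- spotter.spot_point(camera, target): "point" ([column, row] in pixels: a listed point, or the origin of a listed thing).
The state is a dict: "time_s": time; "joints": joint angles; "joint_vel": joint speeds; "joint_torque": joint torques, N m; "position": TCP position; "ee_rot": TCP orientation; "wrist_force": force on the tool from outside, world axes, zero at the start; "wrist_torque": the same for the moment, N m; "grip_width": opening from 0.0 (shut) to 1.0 (fully open).
Only numpy, scipy, OpenCV 4.12 (cv2) and the standard library are available. Lean on these libraries where they do the work, as an engineer would, in place of code of your own. Each camera call takes 0.05 s, during which the arm holds its last target. There are 200 camera calls.

## Working session

There is one attempt and no reset: what is moved stays moved. The work goes in short steps, Python scripts to look and compute and a shell command to move; the robot and the scene stay as the last step left them, time stands still between calls to the robot, and variables do not carry over. Pictures are saved under pics/ and viewed, about 8 in all and at most 12, crops included, and the job is handed in when it is done.

```bash
ls; mkdir -p pics; cat > h.py <<'E'
import numpy as np,cv2
from scipy.spatial.transform import Rotation as Ro
from station import ctrl,optics,spotter
def K(m):
    f=192/np.tan(np.radians(m["vertical_fov"])/2)
    return np.array([[f,0,m["cx"]],[0,f,m["cy"]],[0,0,1.]])
def tool(s): 
    T=np.eye(4); T[:3,:3]=Ro.from_euler('xyz',s["ee_rot"]).as_matrix(); T[:3,3]=s["position"]; return T
def grab(n):
    s=ctrl.sense(); im,d=optics.grab_frame(n); return s,im,d
def cloud(n,d,s):
    m=optics.camera_model(n); v,u=np.mgrid[0:384,0:512]
    p=cv2.undistortPoints(np.stack([u,v],-1).reshape(-1,1,2).astype(np.float64),K(m),np.array(m["distortion"])).reshape(384,512,2)
    P=np.dstack([p*d[...,None],d])
    if n=="wrist":
        T=tool(s)@np.array(m["hand_eye"]); W=P@T[:3,:3].T+T[:3,3]
    else: W=(P-np.array(m["t"]))@np.array(m["R"])
    W[d<=0]=np.nan
    return W
def rect_top(W,mask,dz=0.006):
    k=cv2.erode(mask.astype(np.uint8),np.ones((3,3)))>0
    P=W[k]; P=P[~np.isnan(P[:,0])]
    z=np.percentile(P[:,2],90) ; T=P[abs(P[:,2]-z)<dz]
    c,wh,a=cv2.minAreaRect((T[:,:2]*1000).astype(np.float32))
    if wh[0]<wh[1]: wh=wh[::-1]; a+=90
    a=(a+90)%180-90
    return np.round(c,1),np.round(wh,1),round(a,1),round(float(np.median(T[:,2])*1000),1),len(T)
E
cat > look.py <<'E'
from h import *
import sys
n=sys.argv[1]; s,im,d=grab(n); cv2.imwrite(f"pics/{sys.argv[2]}.png",im)
W=cloud(n,d,s)
for t in sys.argv[3:]:
    r=spotter.outline_of(n,t)
    if not r: print(t,None); continue
    print(t,round(r[0]["p"],2),r[0]["rect"],*rect_top(W,r[0]["mask"]))
E
python3 look.py top top1 case_green case_yellow case_base extractor filter_plate pad drink driver_pot loupe flap_bar
python3 look.py side side1 case_green case_yellow case_base
python3 -c "
from h import *
s=ctrl.sense();print(s['time_s'],s['position'],s['ee_rot'],s['grip_width'])
import cv2;cv2.imwrite('pics/a.png',np.hstack([cv2.resize(cv2.imread('pics/%s.png'%n),(400,300)) for n in ('top1','side1')]))
print(optics.camera_model('wrist')['hand_eye'])"
```

```text
pics
case_green 0.59 [215.6, 156.9, 26.5, 29.9] [620.9 145.4] [77.7 45. ] 15.1 135.9 358
case_yellow 0.88 [222.6, 184.6, 27.2, 37.8] [535.9 130.2] [77.3 43.8] 17.5 136.1 338
case_base 0.62 [352.8, 161.2, 20.5, 31.0] [ 628.7 -266.6] [79.8 47.7] -14.8 35.5 311
extractor 0.75 [194.6, 152.2, 74.1, 75.7] [576.7 146.6] [187.1 153.1] 11.5 102.2 1524
filter_plate None
pad 0.86 [331.0, 224.9, 35.4, 39.5] [ 427.  -220.4] [115.3 113.3] 2.3 9.8 1049
drink 0.72 [125.2, 179.2, 27.5, 23.6] [582.1 420.4] [25.8 22.7] -84.3 169.4 72
driver_pot 0.83 [239.5, 103.1, 25.6, 25.4] [819.6  74.8] [39.5 29.2] -83.2 104.7 15
loupe 0.75 [177.4, 264.0, 14.9, 12.2] [350.8 276.8] [37.9 37.1] -36.3 35.4 109
flap_bar 0.82 [195.6, 156.0, 76.7, 67.7] [582.8 127.4] [194.6 184.6] -77.4 102.2 1562
case_green 0.86 [212.5, 199.0, 40.0, 31.1] [621.5 147. ] [76.6 50.8] 14.3 135.6 656
case_yellow 0.59 [251.1, 197.3, 42.7, 29.9] [536.4 132.7] [78.1 49.8] 16.8 135.8 649
case_base 0.66 [241.4, 113.9, 31.6, 23.6] [ 626.1 -264.3] [74.7 48.4] -11.5 34.6 280
0.75 [ 0.25538831 -0.59771252  0.23133048] [ 3.14156865e+00 -7.65381717e-06  4.03797659e-01] 0.997730219644712
[[-4.56276811e-04 -9.49132042e-01 -3.14878007e-01  8.16173107e-02]
 [ 9.99999610e-01 -1.95059656e-04 -8.61093050e-04 -7.09998678e-04]
 [ 7.55871009e-04 -3.14878277e-01  9.49131761e-01 -1.41144752e-01]
 [ 0.00000000e+00  0.00000000e+00  0.00000000e+00  1.00000000e+00]]
```

View pics/top1.png

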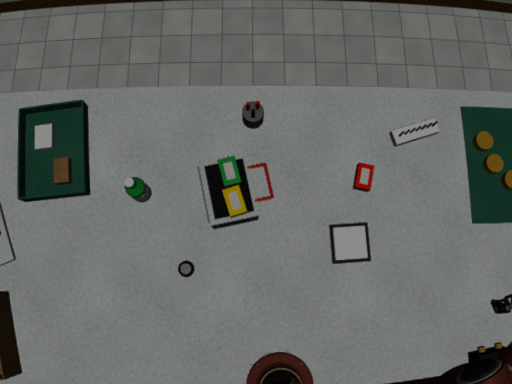

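The top view shows the extractor at (235,190), its bar on the right at (262,182), with green at (229,171) and yellow at (235,201) on the flap. The red case is at (364,177) and the pad at (350,243). First I move over the red case for a close look.

```bash
cat > plan.py <<'E'
# plan.py x y z(mm) yaw(deg) n : rows (tool axes) toward the target from the measured pose, tool down
from h import *
import sys
x,y,z,yaw,n=map(float,sys.argv[1:6]); n=int(n)
s=ctrl.sense(); T=tool(s); p=np.array(s["position"])*1000
Rt=Ro.from_euler('xyz',[np.pi,0,np.radians(yaw)])
R=Ro.from_matrix(T[:3,:3]); w=(R.inv()*Rt).as_rotvec()/n; dp=(np.array([x,y,z])-p)/n
print(s["time_s"],p.round(1),np.degrees(s["ee_rot"]).round(1))
for i in range(n):
    print(*R.inv().apply(dp).round(1),*w.round(3),sep=', '); R=R*Ro.from_rotvec(w)
E
python3 plan.py 610 -265 240 -13 12
```

```text
0.75 [ 255.4 -597.7  231.3] [180.   -0.   23.1]
38.1, -13.9, -0.7, 0.0, -0.0, 0.053
37.3, -15.9, -0.7, 0.0, -0.0, 0.053
36.4, -17.8, -0.7, 0.0, -0.0, 0.053
35.4, -19.7, -0.7, 0.0, -0.0, 0.053
34.3, -21.5, -0.7, 0.0, -0.0, 0.053
33.2, -23.3, -0.7, 0.0, -0.0, 0.053
31.9, -25.0, -0.7, 0.0, -0.0, 0.053
30.5, -26.6, -0.7, 0.0, -0.0, 0.053
29.1, -28.2, -0.7, 0.0, -0.0, 0.053
27.6, -29.7, -0.7, 0.0, -0.0, 0.053
26.0, -31.1, -0.7, 0.0, -0.0, 0.053
24.3, -32.4, -0.7, 0.0, -0.0, 0.053
```

```bash
python3 -m creep '[38,-14,-1,0,0,0.053,85,37,-16,-1,0,0,0.053,85,36,-18,-1,0,0,0.053,85,35,-20,-1,0,0,0.053,85,34,-22,-1,0,0,0.053,85,33,-23,-1,0,0,0.053,85]'; python3 -m creep '[32,-25,-1,0,0,0.053,85,30,-27,-1,0,0,0.053,85,29,-28,-1,0,0,0.053,85,28,-30,-1,0,0,0.053,85,26,-31,-1,0,0,0.053,85,24,-32,-1,0,0,0.053,85,0,0,0,0,0,0,85]'
python3 look.py wrist w1 case_base; python3 plan.py 605 135 240 15 12
```

```text
time_s: 1.35
position: [0.4321, -0.4298, 0.2376]
ee_rot: [3.141, -0.0, 0.084]
wrist_force: [0.4, -1.0, 1.0]
grip_width: 0.994
time_s: 2.05
position: [0.6142, -0.2566, 0.2427]
ee_rot: [-3.135, -0.002, -0.22]
wrist_force: [0.4, 1.1, 0.8]
grip_width: 0.999
case_base 0.63 [245.9, 114.2, 41.1, 67.9] [ 630.6 -268.6] [78.3 48.5] -12.4 32.6 2211
2.15 [ 609.3 -264.   242.9] [-180.     0.   -13.1]
-7.9, -32.3, 0.3, -0.0, 0.0, -0.041
-6.6, -32.6, 0.3, -0.0, 0.0, -0.041
-5.2, -32.8, 0.3, -0.0, 0.0, -0.041
-3.9, -33.0, 0.2, -0.0, 0.0, -0.041
-2.5, -33.2, 0.2, -0.0, 0.0, -0.041
-1.2, -33.2, 0.2, -0.0, 0.0, -0.041
0.2, -33.3, 0.2, -0.0, 0.0, -0.041
1.6, -33.2, 0.2, -0.0, 0.0, -0.041
2.9, -33.1, 0.2, -0.0, 0.0, -0.041
4.3, -33.0, 0.2, -0.0, 0.0, -0.041
5.6, -32.8, 0.2, -0.0, 0.0, -0.041
6.9, -32.5, 0.2, -0.0, 0.0, -0.041
```

View pics/w1.png

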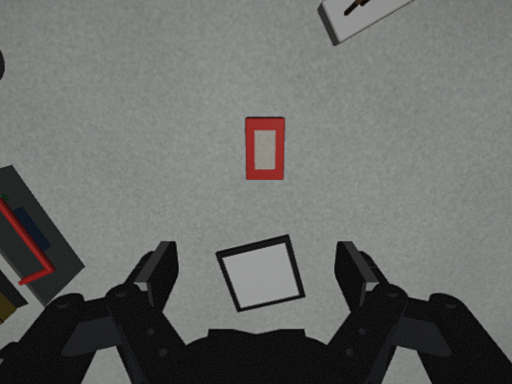

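```bash
python3 -m creep '[-8,-32,0,0,0,-0.041,85,-7,-33,0,0,0,-0.041,85,-5,-33,0,0,0,-0.041,85,-4,-33,0,0,0,-0.041,85,-2,-33,0,0,0,-0.041,85,-1,-33,0,0,0,-0.041,85]'; python3 -m creep '[0,-33,0,0,0,-0.041,85,2,-33,0,0,0,-0.041,85,3,-33,0,0,0,-0.041,85,4,-33,0,0,0,-0.041,85,6,-33,0,0,0,-0.041,85,7,-32,0,0,0,-0.041,85,0,0,0,0,0,0,85,0,0,0,0,0,0,85]'
python3 look.py wrist w2 case_green case_yellow extractor; python3 plan.py 621 146 200 15 2
```

```text
time_s: 2.75
position: [0.6064, -0.0674, 0.2437]
ee_rot: [3.14, -0.0, 0.012]
wrist_force: [0.6, 0.3, 0.1]
grip_width: 0.991
time_s: 3.55
position: [0.6062, 0.1312, 0.2434]
ee_rot: [3.14, 0.0, 0.259]
wrist_force: [-0.5, -1.6, 0.0]
grip_width: 0.997
case_green 0.83 [219.7, 119.4, 53.4, 89.1] [624.3 145.1] [78.5 49.2] 14.8 133.5 4268
case_yellow 0.68 [403.2, 273.9, 66.7, 29.3] [ 466.3 -215.7] [117.2  39.5] -86.9 6.6 969
extractor 0.8 [162.3, 102.0, 190.4, 169.2] [584.2 126.6] [194.9 188.8] -78.0 99.9 14171
3.75 [606.6 129.8 243.5] [179.9   0.   14.7]
9.0, -6.0, 21.7, 0.001, 0.0, -0.003
9.0, -6.0, 21.7, 0.001, 0.0, -0.003
```

View pics/w2.png

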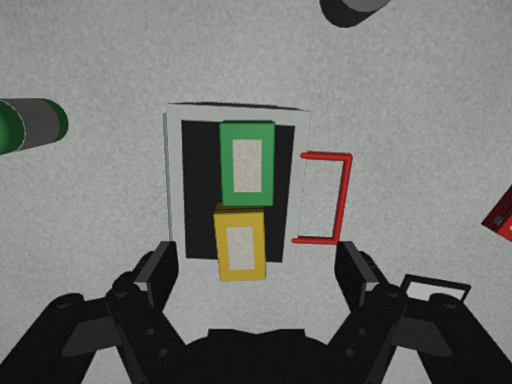

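```bash
python3 -m creep '[7,-4,20,0,0,-0.003,80,7,-4,30,0,0,0,80,0,-1,30,0,0,0,80,0,0,25,0,0,0,80,0,0,15,0,0,0,80,0,0,10,0,0,0,80,0,0,7,0,0,0,80]';python3 plan.py 624 145 105 15 1
```

```text
time_s: 4.45
position: [0.6176, 0.1438, 0.1058]
ee_rot: [3.141, 0.0, 0.261]
wrist_force: [0.3, -0.2, 0.0]
grip_width: 0.943
4.45 [617.6 143.8 105.8] [180.   0.  15.]
6.4, 0.5, 0.8, 0.0, 0.0, -0.001
```

```bash
python3 -m creep '[6,0,1,0,0,0,80,0,0,0,0,0,0,20,0,0,0,0,0,0,20,0,0,0,0,0,0,20,0,0,0,0,0,0,20,0,0,0,0,0,0,20,0,0,0,0,0,0,20]';python3 -m creep '[0,0,-15,0,0,0,20,0,0,-30,0,0,0,20,0,0,-30,0,0,0,20,0,0,-10,0,0,0,20,0,0,0,0,0,0,20]'; python3 plan.py 630 -268 190 -12.5 13
```

```text
time_s: 5.15
position: [0.6242, 0.1465, 0.1066]
ee_rot: [3.141, -0.003, 0.263]
wrist_force: [-0.3, -0.5, 6.2]
grip_width: 0.575
time_s: 5.65
position: [0.6236, 0.1468, 0.1911]
ee_rot: [-3.141, -0.002, 0.263]
wrist_force: [1.0, -0.3, -2.0]
grip_width: 0.578
5.65 [623.6 146.8 191.1] [-1.80e+02 -1.00e-01  1.51e+01]
-7.8, 30.9, 0.1, -0.0, -0.0, 0.037
-6.7, 31.2, 0.1, -0.0, -0.0, 0.037
-5.5, 31.4, 0.1, -0.0, -0.0, 0.037
-4.3, 31.6, 0.1, -0.0, -0.0, 0.037
-3.2, 31.8, 0.1, -0.0, -0.0, 0.037
-2.0, 31.9, 0.1, -0.0, -0.0, 0.037
-0.8, 31.9, 0.1, -0.0, -0.0, 0.037
0.4, 31.9, 0.1, -0.0, -0.0, 0.037
1.6, 31.9, 0.1, -0.0, -0.0, 0.037
2.7, 31.8, 0.1, -0.0, -0.0, 0.037
3.9, 31.7, 0.1, -0.0, -0.0, 0.037
5.1, 31.5, 0.1, -0.0, -0.0, 0.037
6.2, 31.3, 0.1, -0.0, -0.0, 0.037
```

```bash
python3 -m creep '[-8,31,0,0,0,0.037,20,-7,31,0,0,0,0.037,20,-6,31,0,0,0,0.037,20,-4,32,0,0,0,0.037,20,-3,32,0,0,0,0.037,20,-2,32,0,0,0,0.037,20,-1,32,0,0,0,0.037,20]'; python3 -m creep '[0,32,0,0,0,0.037,20,2,32,0,0,0,0.037,20,3,32,0,0,0,0.037,20,4,32,0,0,0,0.037,20,5,31,0,0,0,0.037,20,6,31,0,0,0,0.037,20,0,0,0,0,0,0,20,0,0,0,0,0,0,20]'
python3 look.py wrist w3 case_green case_base; python3 plan.py 630 -268 70 -12.5 1
```

```text
time_s: 6.35
position: [0.6242, -0.0782, 0.1875]
ee_rot: [-3.141, 0.005, 0.002]
wrist_force: [1.3, -0.4, -2.2]
grip_width: 0.573
time_s: 7.15
position: [0.6274, -0.2693, 0.1873]
ee_rot: [-3.141, 0.005, -0.22]
wrist_force: [-0.4, 0.4, -1.9]
grip_width: 0.569
case_green 0.83 [203.0, 180.1, 106.7, 154.7] [ 628.6 -268.2] [76.5 48.4] -12.5 214.2 13199
case_base 0.76 [235.9, 130.3, 46.2, 51.6] [ 645.7 -272.6] [47.4 46.9] 76.6 32.6 1825
7.3 [ 629.1 -266.3  188.9] [-1.799e+02  1.000e-01 -1.240e+01]
1.5, 1.7, 118.9, -0.002, 0.002, 0.003
```

View pics/w3.png

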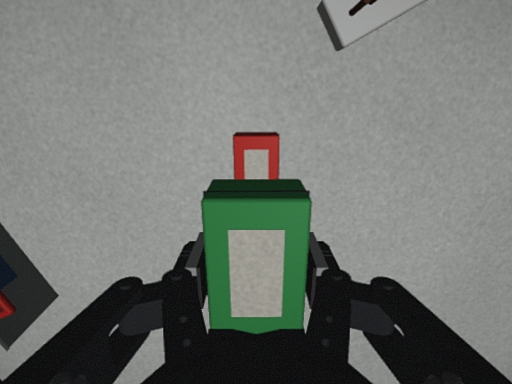

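```bash
python3 -m creep '[0,2,30,-0.002,0.002,0.002,20,0,1,35,0,0,0,20,0,0,35,0,0,0,20,0,0,25,0,0,0,20,0,0,15,0,0,0,20,0,0,0,0,0,0,20,0,0,0,0,0,0,20]';python3 plan.py 629 -269 41 -12.5 1
```

```text
time_s: 8.0
position: [0.6297, -0.2716, 0.0512]
ee_rot: [3.14, -0.004, -0.219]
wrist_force: [0.4, -0.8, -1.8]
grip_width: 0.573
8.0 [ 629.7 -271.6   51.2] [179.9  -0.2 -12.6]
-1.2, -2.4, 10.2, 0.002, -0.004, -0.001
```

```bash
python3 -m creep '[-1,-2,4,0.001,-0.002,0,20,0,0,3,0,0,0,20,0,0,2,0,0,0,20,0,0,0,0,0,0,20]';python3 plan.py 629 -269 41 -12.5 1
```

```text
time_s: 8.4
position: [0.628, -0.2697, 0.0414]
ee_rot: [3.141, 0.0, -0.22]
wrist_force: [-0.2, -0.4, -2.1]
grip_width: 0.574
8.4 [ 628.  -269.7   41.4] [179.9   0.  -12.6]
0.8, -0.9, 0.4, 0.001, 0.0, -0.002
```

```bash
python3 -m creep '[1,-1,1,0,0,0,20,0,0,1,0,0,0,20,0,0,0,0,0,0,20]';python3 -m creep '[0,0,1,0,0,0,20,0,0,0,0,0,0,20]'
```

```text
time_s: 8.7
position: [0.6298, -0.2689, 0.0397]
ee_rot: [3.141, -0.001, -0.22]
wrist_force: [-0.0, 0.8, -0.5]
grip_width: 0.577
time_s: 8.9
position: [0.6298, -0.2688, 0.0397]
ee_rot: [3.141, -0.001, -0.22]
wrist_force: [-2.2, 1.2, 5.4]
grip_width: 0.573
```

Contact confirmed by the wrist force. Release, rise and go to yellow, with a look at the stack on the way.

```bash
python3 -m creep '[0,0,0,0,0,0,75,0,0,0,0,0,0,75,0,0,0,0,0,0,75,0,0,-20,0,0,0,75,0,0,-40,0,0,0,75,0,0,-50,0,0,0,75,0,0,-50,0,0,0,75,0,0,0,0,0,0,75]'; python3 -m creep '[0,0,0,0,0,0,75]'
python3 look.py wrist w4 case_green case_base; python3 plan.py 520 125 200 17 13
```

```text
time_s: 9.7
position: [0.634, -0.2713, 0.2076]
ee_rot: [3.137, -0.018, -0.22]
wrist_force: [0.5, 0.4, 0.1]
grip_width: 0.876
time_s: 9.8
position: [0.6301, -0.2692, 0.2002]
ee_rot: [3.14, -0.004, -0.22]
wrist_force: [-0.7, 0.3, -0.1]
grip_width: 0.881
case_green 0.64 [233.7, 138.6, 45.0, 80.1] [ 629.2 -268. ] [78.2 47.6] -12.8 66.6 3313
case_base 0.67 [236.5, 134.6, 43.0, 6.4] [ 668.6 -277. ] [42.8  0.6] 77.5 30.5 30
9.95 [ 628.3 -268.3  196.2] [180.    0.2 -12.6]
-14.7, -27.7, -0.2, -0.0, 0.0, -0.04
-13.6, -28.3, -0.2, -0.0, 0.0, -0.04
-12.5, -28.8, -0.3, -0.0, 0.0, -0.04
-11.3, -29.3, -0.3, -0.0, 0.0, -0.04
-10.2, -29.7, -0.3, -0.0, 0.0, -0.04
-9.0, -30.1, -0.3, -0.0, 0.0, -0.04
-7.8, -30.4, -0.3, -0.0, 0.0, -0.04
-6.6, -30.7, -0.3, -0.0, 0.0, -0.04
-5.3, -30.9, -0.3, -0.0, 0.0, -0.04
-4.1, -31.1, -0.3, -0.0, 0.0, -0.04
-2.9, -31.2, -0.3, -0.0, 0.0, -0.04
-1.6, -31.3, -0.3, -0.0, 0.0, -0.04
-0.4, -31.4, -0.3, -0.0, 0.0, -0.04
```

View pics/w4.png

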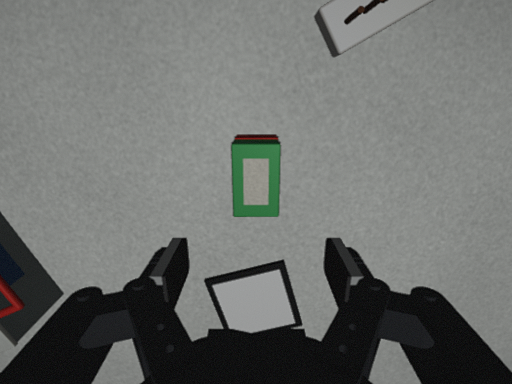

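Green stands squarely on red: green fills (232–280, 142–216), with the red edge flush above it. Now the yellow case.

```bash
python3 -m creep '[-15,-28,-1,0,0,-0.04,80,-14,-28,-1,0,0,-0.04,80,-12,-29,-1,0,0,-0.04,80,-11,-29,-1,0,0,-0.04,80,-10,-30,-1,0,0,-0.04,80,-9,-30,-1,0,0,-0.04,80,-8,-30,-1,0,0,-0.04,80]'; python3 -m creep '[-7,-31,0,0,0,-0.04,80,-5,-31,0,0,0,-0.04,80,-4,-31,0,0,0,-0.04,80,-3,-31,0,0,0,-0.04,80,-2,-31,0,0,0,-0.04,80,0,-31,0,0,0,-0.04,80,0,0,0,0,0,0,80,0,0,0,0,0,0,80]'; python3 -m creep '[0,0,0,0,0,0,80]'
python3 look.py wrist w5 case_yellow extractor; python3 plan.py 537 131 106 17 5
```

```text
time_s: 10.65
position: [0.5697, -0.0558, 0.2034]
ee_rot: [3.141, 0.004, 0.062]
wrist_force: [0.5, 0.6, 0.5]
grip_width: 0.937
time_s: 11.45
position: [0.5199, 0.1237, 0.2037]
ee_rot: [3.141, 0.003, 0.301]
wrist_force: [-0.3, -0.1, -0.4]
grip_width: 0.935
time_s: 11.55
position: [0.5207, 0.1218, 0.2041]
ee_rot: [3.14, 0.002, 0.297]
wrist_force: [1.5, 0.3, 0.6]
grip_width: 0.935
case_yellow 0.93 [222.1, 127.3, 62.6, 100.9] [537.8 130.5] [80.  48.6] 17.1 133.5 5772
extractor 0.92 [158.3, 0.5, 238.4, 220.9] [583.1 126.2] [197.7 190.3] -78.5 99.9 32329
11.7 [521.  121.9 204.6] [1.799e+02 1.000e-01 1.700e+01]
3.6, -0.8, 19.7, 0.0, 0.0, 0.0
3.6, -0.8, 19.7, 0.0, 0.0, 0.0
3.6, -0.8, 19.7, 0.0, 0.0, 0.0
3.6, -0.8, 19.7, 0.0, 0.0, 0.0
3.6, -0.8, 19.7, 0.0, 0.0, 0.0
```

```bash
python3 -m creep '[4,-1,20,0,0,0,80,4,-1,20,0,0,0,80,4,-1,20,0,0,0,80,4,-1,15,0,0,0,80,2,0,12,0,0,0,80,0,0,10,0,0,0,80,0,0,0,0,0,0,80]';python3 plan.py 537.5 130.5 106 17 1
```

```text
time_s: 12.4
position: [0.5359, 0.1321, 0.1067]
ee_rot: [3.141, 0.003, 0.299]
wrist_force: [-0.1, 0.6, 0.7]
grip_width: 0.942
12.4 [535.9 132.1 106.7] [180.    0.2  17.2]
1.1, 2.0, 0.7, 0.001, 0.003, 0.003
```

```bash
python3 -m creep '[1,1,0,0,0,0,80,0,0,0,0,0,0,20,0,0,0,0,0,0,20,0,0,0,0,0,0,20,0,0,0,0,0,0,20,0,0,0,0,0,0,20,0,0,0,0,0,0,20]';python3 -m creep '[0,0,-15,0,0,0,20,0,0,-30,0,0,0,20,0,0,-40,0,0,0,20,0,0,-25,0,0,0,20,0,0,0,0,0,0,20]'
python3 look.py wrist w6 extractor
python3 - <<'E'
from h import *
im=cv2.imread('pics/w6.png').astype(int)
s,im,d=grab('wrist');im=im.astype(int)
W=cloud('wrist',d,s)
m=(im[...,2]>90)&(im[...,1]<60)&(im[...,0]<60)&(abs(W[...,2]-.098)<.015)
P=W[m]*1000
print(m.sum(),cv2.minAreaRect(P[:,:2].astype(np.float32)),P[:,2].mean())
np.save('red.npy',P)
E
python3 plan.py 630 -268 210 -12.5 13
```

```text
time_s: 13.1
position: [0.5385, 0.1319, 0.109]
ee_rot: [3.14, -0.001, 0.3]
wrist_force: [-0.9, -0.6, 6.4]
grip_width: 0.573
time_s: 13.6
position: [0.5402, 0.1328, 0.2217]
ee_rot: [3.141, -0.008, 0.3]
wrist_force: [-0.6, 0.7, -0.4]
grip_width: 0.576
extractor 0.59 [174.5, 25.2, 213.6, 203.3] [583.9 126.7] [195.8 187.1] -77.8 99.9 25618
1528 ((598.206298828125, 56.50563049316406), (106.38261413574219, 54.51513671875), 12.098001480102539) 100.1663054241544
13.75 [536.8 131.7 216.7] [180.    0.2  17.2]
-2.2, 31.5, 0.5, 0.0, 0.0, 0.04
-1.0, 31.6, 0.5, 0.0, 0.0, 0.04
0.3, 31.6, 0.5, 0.0, 0.0, 0.04
1.5, 31.5, 0.5, 0.0, 0.0, 0.04
2.8, 31.5, 0.5, 0.0, 0.0, 0.04
4.0, 31.3, 0.5, 0.0, 0.0, 0.04
5.3, 31.1, 0.5, 0.0, 0.0, 0.04
6.5, 30.9, 0.5, 0.0, 0.0, 0.04
7.7, 30.6, 0.5, 0.0, 0.0, 0.04
9.0, 30.3, 0.5, 0.0, 0.0, 0.04
10.2, 29.9, 0.5, 0.0, 0.0, 0.04
11.3, 29.5, 0.5, 0.0, 0.0, 0.04
12.5, 29.0, 0.5, 0.0, 0.0, 0.04
```

```bash
python3 -m creep '[-2,31,0,0,0,0.04,20,-1,32,0,0,0,0.04,20,0,32,0,0,0,0.04,20,2,32,0,0,0,0.04,20,3,31,0,0,0,0.04,20,4,31,0,0,0,0.04,20,5,31,0,0,0,0.04,20]'; python3 -m creep '[6,31,0,0,0,0.04,20,8,31,0,0,0,0.04,20,9,30,0,0,0,0.04,20,10,30,0,0,0,0.04,20,11,29,0,0,0,0.04,20,12,29,0,0,0,0.04,20,0,0,0,0,0,0,20,0,0,0,0,0,0,20]';python3 -m creep '[0,0,0,0,0,0,20]'
python3 look.py wrist w7 case_yellow case_green; python3 plan.py 629 -269 90 -12.6 4
```

```text
time_s: 14.45
position: [0.5873, -0.084, 0.2158]
ee_rot: [3.141, 0.005, 0.018]
wrist_force: [0.2, -0.2, -1.7]
grip_width: 0.57
time_s: 15.25
position: [0.6286, -0.2679, 0.2155]
ee_rot: [3.141, 0.005, -0.222]
wrist_force: [-0.0, 0.6, -1.3]
grip_width: 0.57
time_s: 15.35
position: [0.6296, -0.2654, 0.2166]
ee_rot: [-3.14, 0.003, -0.218]
wrist_force: [0.9, -0.1, -1.3]
grip_width: 0.575
case_yellow 0.79 [204.0, 178.8, 104.9, 153.7] [ 629.3 -264.1] [79.  48.3] -12.3 241.0 13026
case_green 0.62 [234.7, 134.9, 50.2, 45.5] [ 647.5 -271.5] [48.8 41.5] 77.5 66.6 1721
15.5 [ 630.1 -265.6  218. ] [-180.     0.   -12.5]
-0.1, 0.9, 32.0, -0.0, 0.0, 0.001
-0.1, 0.9, 32.0, -0.0, 0.0, 0.001
-0.1, 0.9, 32.0, -0.0, 0.0, 0.001
-0.1, 0.9, 32.0, -0.0, 0.0, 0.001
```

View pics/w7.png

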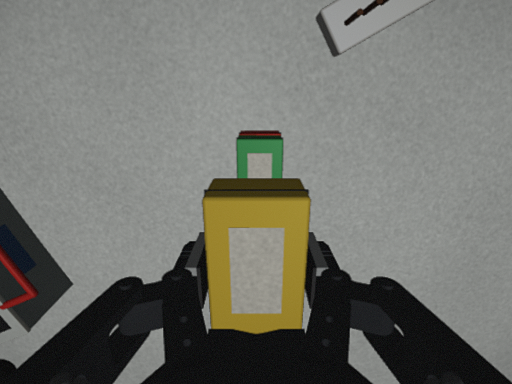

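```bash
python3 -m creep '[0,2,35,0,0,0.001,20,0,1,35,0,0,0,20,0,1,30,0,0,0,20,0,0,20,0,0,0,20,0,0,12,0,0,0,20,0,0,0,0,0,0,20,0,0,0,0,0,0,20]';python3 plan.py 629.5 -269.3 75 -12.6 1
```

```text
time_s: 16.2
position: [0.6299, -0.2714, 0.0874]
ee_rot: [3.14, -0.002, -0.221]
wrist_force: [0.6, -0.1, -0.7]
grip_width: 0.572
16.2 [ 629.9 -271.4   87.4] [ 1.799e+02 -1.000e-01 -1.260e+01]
-0.8, -2.0, 12.4, 0.001, -0.002, -0.001
```

```bash
python3 -m creep '[-1,-2,5,0,-0.001,0,20,0,0,4,0,0,0,20,0,0,2,0,0,0,20,0,0,0,0,0,0,20]';python3 -m creep '[0,0,0,0,0,0,20]'
```

```text
time_s: 16.6
position: [0.6287, -0.269, 0.0762]
ee_rot: [3.141, 0.0, -0.221]
wrist_force: [-0.5, 1.9, 2.4]
grip_width: 0.573
time_s: 16.7
position: [0.6287, -0.2689, 0.0762]
ee_rot: [3.141, 0.0, -0.221]
wrist_force: [-0.7, 0.9, 3.2]
grip_width: 0.576
```

Contact already. One more mm, then release.

```bash
python3 -m creep '[0,0,1,0,0,0,20,0,0,0,0,0,0,20]';python3 -m creep '[0,0,0,0,0,0,75,0,0,0,0,0,0,75,0,0,0,0,0,0,75,0,0,0,0,0,0,75,0,0,-20,0,0,0,75,0,0,-40,0,0,0,75,0,0,-50,0,0,0,75,0,0,-50,0,0,0,75]'; python3 -m creep '[0,0,0,0,0,0,75,0,0,0,0,0,0,75]'
python3 look.py wrist w8 case_yellow case_green case_base;python3 plan.py 603 34 200 12.1 10
```

```text
time_s: 16.9
position: [0.6287, -0.269, 0.0762]
ee_rot: [3.141, 0.0, -0.221]
wrist_force: [-2.6, 1.7, 8.8]
grip_width: 0.572
time_s: 17.7
position: [0.6283, -0.269, 0.2353]
ee_rot: [3.141, 0.002, -0.221]
wrist_force: [1.6, -0.4, -0.7]
grip_width: 0.879
time_s: 17.9
position: [0.6293, -0.2696, 0.2361]
ee_rot: [3.14, -0.003, -0.221]
wrist_force: [-1.1, 0.0, 0.2]
grip_width: 0.879
case_yellow 0.63 [235.6, 142.3, 45.4, 74.9] [ 628.4 -268.2] [78.  47.8] -12.7 100.6 3258
case_green 0.74 [234.7, 132.0, 42.9, 10.3] [ 666.8 -276.9] [42.8  1.3] 77.3 64.5 46
case_base 0.53 [239.0, 129.9, 38.5, 6.0] [ 668.6 -276.8] [41.1  0.4] 77.3 28.2 28
18.1 [ 627.7 -268.6  232.1] [180.    0.3 -12.7]
-9.0, -29.0, 3.2, -0.0, 0.001, -0.043
-7.8, -29.4, 3.2, -0.0, 0.001, -0.043
-6.5, -29.7, 3.2, -0.0, 0.001, -0.043
-5.2, -29.9, 3.2, -0.0, 0.001, -0.043
-3.9, -30.1, 3.2, -0.0, 0.001, -0.043
-2.6, -30.3, 3.2, -0.0, 0.001, -0.043
-1.3, -30.3, 3.2, -0.0, 0.001, -0.043
0.0, -30.4, 3.2, -0.0, 0.001, -0.043
1.3, -30.3, 3.2, -0.0, 0.001, -0.043
2.6, -30.3, 3.2, -0.0, 0.001, -0.043
```

View pics/w8.png

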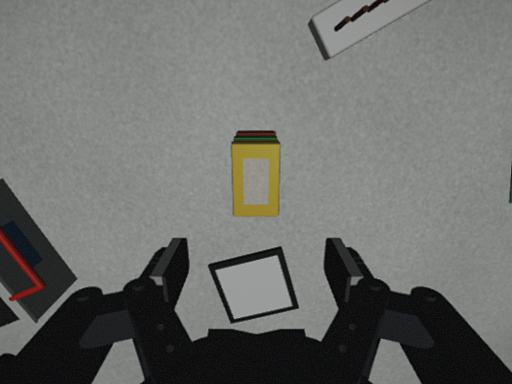

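Column is straight: yellow at (233–280, 142–216), with the green and red edges flush above it. Now the bar.

```bash
python3 -m creep '[-9,-29,0,0,0.001,-0.043,40,-8,-29,0,0,0,-0.043,40,-6,-30,0,0,0,-0.043,40,-5,-30,0,0,0,-0.043,40,-4,-30,0,0,0,-0.043,40]'; python3 -m creep '[-3,-30,4,0,0,-0.043,34,-1,-30,8,0,0,-0.043,34,0,-30,8,0,0,-0.043,34,1,-30,8,0,0,-0.043,34,3,-30,8,0,0,-0.043,34,0,0,0,0,0,0,34,0,0,0,0,0,0,34,0,0,0,0,0,0,34]'
python3 - <<'E'
from h import *
s,im,d=grab('wrist');cv2.imwrite('pics/w9.png',im);im=im.astype(int)
W=cloud('wrist',d,s)
m=(im[...,2]>90)&(im[...,1]<60)&(im[...,0]<60)&(abs(W[...,2]-.098)<.015)
P=W[m]*1000
print(m.sum(),cv2.minAreaRect(P[:,:2].astype(np.float32)),P[:,2].mean())
E
python3 plan.py 603 34 79 12.1 4
```

```text
time_s: 18.6
position: [0.616, -0.1165, 0.2326]
ee_rot: [3.141, 0.003, -0.004]
wrist_force: [0.2, 0.3, -0.2]
grip_width: 0.469
time_s: 19.4
position: [0.6049, 0.0299, 0.1976]
ee_rot: [3.139, 0.001, 0.206]
wrist_force: [0.4, -0.4, 0.2]
grip_width: 0.401
1480 ((598.89453125, 56.25507354736328), (106.70956420898438, 54.454833984375), 11.691267013549805) 100.29289255018325
19.45 [605.   29.7 197.8] [1.799e+02 1.000e-01 1.180e+01]
-0.2, -1.2, 29.7, 0.001, 0.0, -0.001
-0.3, -1.2, 29.7, 0.001, 0.0, -0.001
-0.3, -1.2, 29.7, 0.001, 0.0, -0.001
-0.3, -1.2, 29.7, 0.001, 0.0, -0.001
```

View pics/w9.png

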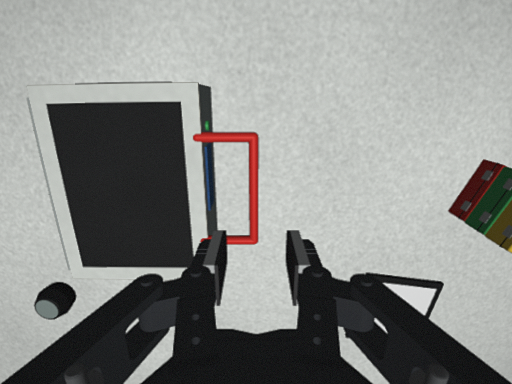

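```bash
python3 -m creep '[0,-3,30,0,0,0,34,0,-1,30,0,0,0,34,0,0,25,0,0,0,34,0,0,20,0,0,0,34,0,0,13,0,0,0,34,0,0,0,0,0,0,34,0,0,0,0,0,0,34]';python3 plan.py 603.5 34 79 11.8 1
```

```text
time_s: 20.15
position: [0.6047, 0.0351, 0.0807]
ee_rot: [3.14, -0.001, 0.208]
wrist_force: [-0.3, 0.0, 0.7]
grip_width: 0.4
20.15 [604.7  35.1  80.7] [179.9  -0.   11.9]
-1.4, 0.8, 1.7, 0.001, -0.001, 0.002
```

```bash
python3 -m creep '[-1,1,1,0,0,0,2,0,0,0,0,0,0,2,0,0,0,0,0,0,2,0,0,0,0,0,0,2,0,0,0,0,0,0,2]'; python3 -m creep '[0,-1,-19,0,0,0,2,0,-3,-19,0,0,0,2,0,-5,-18,0,0,0,2,0,-7,-18,0,0,0,2]'; python3 plan.py 603.5 34 79 11.8 1
```

```text
time_s: 20.65
position: [0.6044, 0.0322, 0.0803]
ee_rot: [3.138, -0.002, 0.207]
wrist_force: [0.2, -4.9, 5.9]
grip_width: 0.08
time_s: 21.05
position: [0.6012, 0.0472, 0.1537]
ee_rot: [3.136, -0.002, 0.207]
wrist_force: [3.7, -5.0, -2.2]
grip_width: 0.078
21.05 [601.2  47.2 153.7] [ 1.797e+02 -1.000e-01  1.190e+01]
-0.6, 13.0, 74.8, 0.005, -0.002, 0.001
```

```bash
python3 -m creep '[0,-8,-17,0,0,0,2,0,-10,-16,0,0,0,2,0,-11,-15,0,0,0,2,0,-13,-14,0,0,0,2,0,-14,-13,0,0,0,2,0,-15,-11,0,0,0,2]'; python3 -m creep '[0,-16,-9,0,0,0,2,0,-17,-8,0,0,0,2,0,-18,-6,0,0,0,2,0,-18,-4,0,0,0,2]'; python3 plan.py 603.5 34 79 11.8 1
```

```text
time_s: 21.65
position: [0.5866, 0.1168, 0.2405]
ee_rot: [3.135, -0.002, 0.207]
wrist_force: [2.5, -5.1, 1.6]
grip_width: 0.076
time_s: 22.05
position: [0.5722, 0.1856, 0.2686]
ee_rot: [3.137, -0.004, 0.207]
wrist_force: [0.7, -3.6, 5.9]
grip_width: 0.077
22.05 [572.2 185.6 268.6] [179.7  -0.2  11.9]
-1.2, 153.9, 190.3, 0.004, -0.004, 0.001
```

```bash
python3 -m creep '[0,-19,-2,0,0,0,2,0,-19,0,0,0,0,2,0,-19,2,0,0,0,2,0,-10,2,0,0,0,2,0,0,0,0,0,0,2]'; python3 -m creep '[0,0,0,0,0,0,30,0,0,0,0,0,0,30,0,0,0,0,0,0,30,0,0,-20,0,0,0,30,0,0,-20,0,0,0,30,0,0,0,0,0,0,30]'; python3 - <<'E'
from h import *
for n in ('side',): 
    s,im,d=grab(n);cv2.imwrite('pics/s2.png',im)
    W=cloud(n,d,s);im=im.astype(int)
    m=(im[...,2]>90)&(im[...,1]<60)&(im[...,0]<60)&(W[...,2]>.2); P=W[m]*1000
    print(len(P),P.mean(0).round(1),P.max(0).round(1))
E
python3 plan.py 579.2 151.5 330 11.8 5
```

```text
time_s: 22.55
position: [0.5571, 0.2574, 0.2654]
ee_rot: [-3.137, -0.004, 0.213]
wrist_force: [0.4, 3.9, 5.4]
grip_width: 0.077
time_s: 23.15
position: [0.5582, 0.2529, 0.3062]
ee_rot: [-3.141, -0.004, 0.208]
wrist_force: [-0.3, 0.4, -0.2]
grip_width: 0.349
237 [552.7 259.4 286.4] [606.6 280.9 316.6]
23.2 [557.4 252.6 304.6] [ 1.80e+02 -1.00e-01  1.19e+01]
0.1, 20.7, -5.1, 0.0, -0.0, 0.0
0.1, 20.7, -5.1, 0.0, -0.0, 0.0
0.1, 20.7, -5.1, 0.0, -0.0, 0.0
0.1, 20.7, -5.1, 0.0, -0.0, 0.0
0.1, 20.7, -5.1, 0.0, -0.0, 0.0
```

View pics/s2.png

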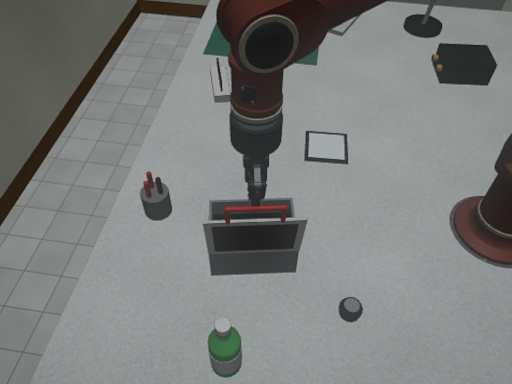

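The flap stands open at about 1.77 rad; the bar is at (256,209) and the fingers are clear above it. Next, the plate.

```bash
python3 -m creep '[0,0,-15,0,0,0,45,0,20,-5,0,0,0,50,-5,25,0,0,0,0,50,-10,30,0,0,0,0,50,-10,30,20,0,0,0,50,0,5,25,0,0,0,50,0,0,25,0,0,0,50,0,0,0,0,0,0,50]'; python3 -m creep '[0,0,0,0,0,0,50,0,0,0,0,0,0,50]'
python3 - <<'E'
from h import *
s,im,d=grab('wrist');cv2.imwrite('pics/w10.png',im);W=cloud('wrist',d,s)
h=cv2.cvtColor(im,cv2.COLOR_BGR2HSV)
m=(h[...,0]>5)&(h[...,0]<22)&(h[...,1]>150)&(h[...,2]>80)&(W[...,2]<.1)&(W[...,2]>.06)
P=W[m]*1000; z=np.percentile(P[:,2],90); Q=P[P[:,2]>z-5]
print(len(P),len(Q),cv2.minAreaRect(Q[:,:2].astype(np.float32)),z)
r=spotter.spot_point('wrist','plate_tab')[:1]; print(r)
E
python3 plan.py 579.2 151.5 100 11.8 4
```

```text
time_s: 24.0
position: [0.552, 0.1385, 0.2492]
ee_rot: [3.14, 0.012, 0.208]
wrist_force: [0.1, -0.4, 0.1]
grip_width: 0.587
time_s: 24.2
position: [0.556, 0.1406, 0.2549]
ee_rot: [3.141, -0.001, 0.209]
wrist_force: [-0.1, -0.4, -0.1]
grip_width: 0.586
307 304 ((578.8079833984375, 151.78323364257812), (42.56813049316406, 8.115201950073242), 11.83371639251709) 86.29144582277299
[{'point': [248.9, 147.1], 'p': 0.94}]
24.3 [556.1 140.6 255.2] [ 1.8e+02 -1.0e-01  1.2e+01]
6.1, -1.5, 38.8, 0.0, -0.001, 0.001
6.2, -1.5, 38.8, 0.0, -0.001, 0.001
6.2, -1.5, 38.8, 0.0, -0.001, 0.001
6.2, -1.5, 38.8, 0.0, -0.001, 0.001
```

View pics/w10.png

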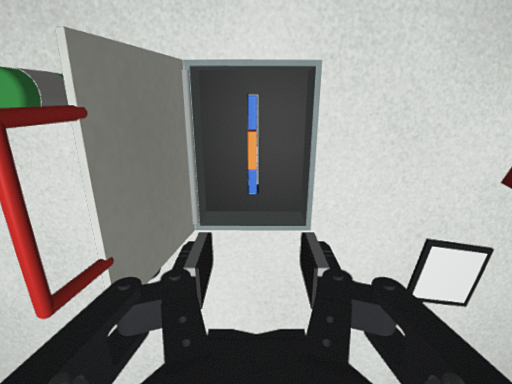

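Orange tab at (252,150), which puts it at world (579,152). It is aligned with the tool yaw, so I descend.

```bash
python3 -m creep '[8,-2,30,0,0,0.001,45,8,-2,35,0,0,0,45,6,-1,35,0,0,0,45,2,0,30,0,0,0,45,0,0,15,0,0,0,45,0,0,0,0,0,0,45,0,0,0,0,0,0,45]';python3 plan.py 579 151.6 60 11.8 3
```

```text
time_s: 25.0
position: [0.5786, 0.1501, 0.11]
ee_rot: [3.141, -0.001, 0.208]
wrist_force: [0.9, 0.3, 0.6]
grip_width: 0.53
25.0 [578.6 150.1 110. ] [ 1.80e+02 -1.00e-01  1.19e+01]
0.2, -0.5, 16.7, 0.0, -0.0, 0.001
0.2, -0.5, 16.7, 0.0, -0.0, 0.001
0.2, -0.5, 16.7, 0.0, -0.0, 0.001
```

```bash
python3 -m creep '[0,-1,20,0,0,0,40,0,0,18,0,0,0,40,0,0,11,0,0,0,40,0,0,0,0,0,0,40]';python3 -m creep '[0,0,0,0,0,0,2,0,0,0,0,0,0,2,0,0,0,0,0,0,2,0,0,0,0,0,0,2,0,0,0,0,0,0,2]';python3 plan.py 579 151.6 60 11.8 3
```

```text
time_s: 25.4
position: [0.5774, 0.1507, 0.0598]
ee_rot: [3.141, 0.001, 0.208]
wrist_force: [-0.5, -0.4, 0.5]
grip_width: 0.468
time_s: 25.9
position: [0.5788, 0.1507, 0.0614]
ee_rot: [3.141, -0.003, 0.208]
wrist_force: [0.1, -0.8, 5.5]
grip_width: 0.103
25.9 [578.8 150.7  61.4] [ 1.799e+02 -1.000e-01  1.190e+01]
0.1, -0.3, 0.5, 0.0, -0.001, 0.001
0.1, -0.3, 0.5, 0.0, -0.001, 0.001
0.1, -0.3, 0.5, 0.0, -0.001, 0.001
```

```bash
python3 -m creep '[0,0,-8,0,0,0,2,0,0,-15,0,0,0,2,0,0,-20,0,0,0,2,0,0,-30,0,0,0,2,0,0,-35,0,0,0,2,0,0,-35,0,0,0,2,0,0,-25,0,0,0,2,0,0,-10,0,0,0,2]';python3 -m creep '[0,0,0,0,0,0,2,0,0,0,0,0,0,2]';python3 plan.py 427 -219 220 -12 14
```

```text
time_s: 26.7
position: [0.5785, 0.1513, 0.2409]
ee_rot: [3.141, -0.004, 0.208]
wrist_force: [1.0, -0.6, -0.6]
grip_width: 0.102
time_s: 26.9
position: [0.5765, 0.1506, 0.2364]
ee_rot: [3.141, 0.004, 0.208]
wrist_force: [-0.3, 1.0, -1.9]
grip_width: 0.102
26.9 [576.5 150.6 236.4] [179.9   0.2  11.9]
-15.9, 23.6, 1.3, 0.0, 0.0, 0.03
-15.2, 24.1, 1.2, 0.0, 0.0, 0.03
-14.5, 24.5, 1.2, 0.0, 0.0, 0.03
-13.7, 25.0, 1.2, 0.0, 0.0, 0.03
-13.0, 25.4, 1.2, 0.0, 0.0, 0.03
-12.2, 25.7, 1.2, 0.0, 0.0, 0.03
-11.4, 26.1, 1.2, 0.0, 0.0, 0.03
-10.7, 26.4, 1.2, 0.0, 0.0, 0.03
-9.9, 26.7, 1.2, 0.0, 0.0, 0.03
-9.1, 27.0, 1.2, 0.0, 0.0, 0.03
-8.3, 27.3, 1.2, 0.0, 0.0, 0.03
-7.4, 27.5, 1.2, 0.0, 0.0, 0.03
-6.6, 27.7, 1.2, 0.0, 0.0, 0.03
-5.8, 27.9, 1.2, 0.0, 0.0, 0.03
```

```bash
python3 -m creep '[-16,24,0,0,0,0.03,2,-15,24,0,0,0,0.03,2,-14,25,0,0,0,0.03,2,-14,25,0,0,0,0.03,2,-13,25,0,0,0,0.03,2,-12,26,0,0,0,0.03,2,-11,26,0,0,0,0.03,2]'; python3 -m creep '[-11,26,0,0,0,0.03,2,-10,27,0,0,0,0.03,2,-9,27,0,0,0,0.03,2,-8,27,0,0,0,0.03,2,-7,27,0,0,0,0.03,2,-7,28,0,0,0,0.03,2,-6,28,0,0,0,0.03,2,0,0,0,0,0,0,2]';python3 plan.py 427 -219 161 -12 4
```

```text
time_s: 27.6
position: [0.5019, -0.0354, 0.2361]
ee_rot: [3.141, 0.005, -0.003]
wrist_force: [0.2, -0.5, -0.7]
grip_width: 0.1
time_s: 28.4
position: [0.4249, -0.2229, 0.2367]
ee_rot: [3.138, 0.005, -0.221]
wrist_force: [-0.5, 0.2, -1.7]
grip_width: 0.107
28.4 [ 424.9 -222.9  236.7] [179.8   0.3 -12.7]
0.4, -1.1, 18.9, 0.001, 0.001, -0.003
0.4, -1.1, 18.9, 0.001, 0.001, -0.003
0.4, -1.1, 18.9, 0.001, 0.001, -0.003
0.3, -1.1, 18.9, 0.001, 0.001, -0.003
```

```bash
python3 -m creep '[0,-1,20,0,0,0,2,0,-1,20,0,0,0,2,0,0,20,0,0,0,2,0,0,10,0,0,0,2,0,0,5,0,0,0,2,0,0,0,0,0,0,2,0,0,0,0,0,0,2,0,0,0,0,0,0,2]'; python3 look.py top t3 pad filter_plate case_yellow; python3 look.py side s3 pad filter_plate case_yellow; python3 plan.py 427 -219 161 -12 1
```

```text
time_s: 29.2
position: [0.4293, -0.217, 0.1641]
ee_rot: [3.14, -0.002, -0.212]
wrist_force: [0.6, 0.5, -2.0]
grip_width: 0.103
pad 0.58 [329.0, 225.8, 39.5, 38.9] [ 425.2 -218.1] [117.2 111. ] 0.5 9.9 585
filter_plate 0.68 [348.8, 214.8, 18.2, 45.3] [ 428.8 -214.9] [110.6   8.7] -11.5 168.5 30
case_yellow 0.56 [359.0, 155.3, 22.1, 36.7] [ 626.1 -264. ] [77.1 48.4] -9.5 103.3 307
pad 0.89 [304.4, 129.4, 40.2, 34.4] [ 425.  -218.1] [123.9 116.4] -85.3 9.2 1162
filter_plate 0.98 [307.8, 94.2, 44.8, 29.2] [ 427.6 -211.8] [113.2  11. ] -12.5 164.7 114
case_yellow 0.67 [240.5, 95.1, 35.7, 24.7] [ 624. -266.] [77.3 54.6] -11.8 102.6 320
29.6 [ 428.8 -216.7  163.4] [179.9  -0.  -12.2]
-1.3, 2.6, 2.4, 0.001, -0.0, -0.003
```

View pics/s3.png

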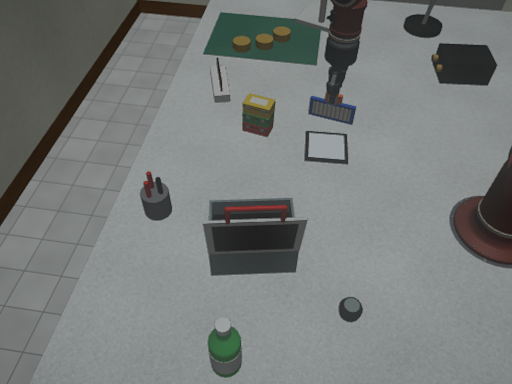

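The plate hangs upright over the pad at (332,108), the column stands at (259,115) and the flap is open at (256,209). Everything is still, so I hand in.

```bash
python3 -m creep '[0,0,0,0,0,0,2,0,0,0,0,0,0,2,0,0,0,0,0,0,2]'; python3 -c "
from station import ctrl
print(ctrl.hand_in())"
```

```text
time_s: 29.9
position: [0.4288, -0.2168, 0.1633]
ee_rot: [3.141, 0.0, -0.212]
wrist_force: [-0.0, 0.5, -1.2]
grip_width: 0.103
the job is handed in; nothing more can be done
None
```

I carried out all the steps and handed the job in at about 30 s, holding the plate over the pad; no verdict was reported.

- **Column:** I stacked the green case and then the yellow one on the red case. The wrist camera put yellow within about 1 mm of where green had been measured, with yaws within 1°. In the last side picture the column was still standing.
- **Flap:** I swung it up by the red bar to about 1.77 rad, worked out from how far the gripper travelled, and let go. It was still open in the last picture.
- **Plate:** I drew it out by the orange tab. It is upright about 4–7 mm from the pad centre, with its lower edge about 10 cm above the pad top. The arm was still and the fingers held the tab at the end.
- **Bystanders:** I never went near the bottle, pot or loupe. They look undisturbed in the last picture, though I did not measure them again.

**Disagreements:**
- The cameras differed by 2–5 mm on positions, which is within the tolerances.
- The outline network once took the pad frame for the yellow case, and I ignored that reading.
- The final top and side views gave the yellow case's yaw as -9.5° and -11.8°. The wrist camera had given -12.7°, from a much closer view.

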